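# Park the arbor press handle

### The job

The bush has just been pressed into the gold damper sleeve in the bench arbor press. With your fingertips under the red grip, push the counterweighted handle up past its balance point so that it swings back onto its stop and stays up with the ram clear of the sleeve, then move your hand clear. Push it steadily, do not fling it or take hold of it, and leave the sleeve, spray bottle, grease jar and screwdriver where they are.

Things in the scene. Friction and masses are not known exactly. Their poses are not given: they have to be found in the camera images.
- press: Blue arbor press, fixed. Origin: centre of its base on the bench; x to its back, y left, z up; its front (-x) faces the robot, turned up to 0.3 rad. In mm: base 220 x 100 (x, y), 30 high; round anvil plate 86 wide, top at z 48, at x -55; column x 50 to 100; head x -106 to 100, y -30 to 30, z 142 to 222; 20 square ram at x -55 rises 12 mm per rad of handle. Stop peg on the head's right side.
- pivot (a point): The handle's pivot: on the press at x -30, y -66, z 180 mm, in the plane in which the lever swings, on the right-hand (-y) side of the head. The pivot axis is level, along the press's y.
- grip (a point): Centre of the red grip. Lever: 16 mm round steel bar, 175 mm from pivot forward to the grip; the grip, 24 mm thick (28 mm black end collars), sticks out sideways to the right (press -y), parallel to the pivot axis, 8 to 106 mm from the lever's plane; this point is 56 mm from that plane. Axes turn with the handle: x from grip to pivot, y along the grip towards the lever, z square to both.
- handle (a joint): Rad. 0: down, bar level, grip towards the robot, its centre 180 mm up. Grows as the grip is pushed up and over to 1.70: bar 7 degrees past upright, on its stop. Round 54 mm counterweight 68 mm from the pivot, 110 degrees ahead of the bar. Let go below 0.6 it sinks to 0, above 0.95 it swings to 1.70 by itself, damped; between, either. Slow push at the grip: up to 4 N square to the bar.
- sleeve: Gold metal damper sleeve with black collars, 39 mm across, 50 mm tall, standing loose on the anvil plate under the ram. Origin: centre of its underside.
- spray: White spray bottle with blue trigger head, 68 mm across, 200 mm tall, loose on the bench to the right of the press. Origin: centre of its underside.
- grease: Small jar with green lid, 60 mm across, 52 mm tall, loose on the bench at the left front of the press. Origin: centre of its underside.
- screwdriver: Yellow-handled screwdriver, about 200 mm long, 26 mm thick, lying loose across the bench just in front of the press base, partly below the handle. Its x axis runs from handle to tip.

How it is judged (in metres and radians):
On the way:
1. the fingers push the handle up (contact force between the fingers and press above 0.3 N and value of joint handle between 0.2 and 0.7 rad), for 0.1 s.
At the end, for the whole second after the job is handed in: The handle rests still on its upper stop (angle above 1.6 rad) with nothing touching it; the sleeve stands upright within 10 mm of where it was on the anvil, and the spray bottle, jar and screwdriver are within 20 mm of where they were (value of joint handle above 1.6 rad and velocity of joint handle between -0.05 and 0.05 rad/s and distance of sleeve from where it was at the start of the episode below 0.01 m and angle between each of sleeve, spray's own z axis and vertical below 0.1 rad and distance of each of spray, grease, screwdriver from where it was at the start of the episode below 0.02 m).
It fails at once if the handle is flung (faster than 5 rad/s, about 0.9 m/s at the grip) (velocity of joint handle above 5 rad/s).
It fails at once if the red grip or the lever bar is taken between the fingers (z of the grasp point in the frame of grip between -0.009 and 0.009 m and ((x of the grasp point in the frame of grip between -0.009 and 0.009 m and y of the grasp point in the frame of grip between -0.05 and 0.05 m) or (x of the grasp point in the frame of grip between 0 and 0.15 m and y of the grasp point in the frame of grip between 0.049 and 0.063 m))).
It fails at once if the sleeve is knocked over or pushed more than 10 mm (distance of sleeve from where it was at the start of the episode above 0.01 m or angle between sleeve's own z axis and vertical above 0.3 rad).
It fails at once if the spray bottle, jar or screwdriver is moved more than 20 mm, lifted or tipped over (distance of any of spray, grease, screwdriver from where it was at the start of the episode above 0.02 m or angle between any of spray, grease's own z axis and vertical above 0.3 rad).
It also fails if it takes over 38 s, if anything falls off the work surface, if the arm or the gripper's body presses on something with over 40 N, if the wrist force passes 120 N, or if a joint passes its speed limit or range.

### The arm

A 6-joint arm with a two-finger parallel gripper is mounted at the origin on the work surface. World frame = base frame: x ahead of the robot, y to its left, z up, the work surface at z = 0. Lengths are in m, angles in degrees, forces in N, time in s.
With the tool pointing down it reaches from about 0.25 to 0.725 m from the base axis. Payload 9.7 kg.
Tool frame: the origin (TCP) lies at the centre of the arm's flange, where the gripper is bolted on; the fingertips stand 173 mm ahead of it and the grasp point (between the pads) lies 155 mm ahead of it; z points along the fingers, y is the line along which they close (so a half turn about z gives the same grasp; the last joint's range is limited). The gripper opens to 85 mm and grips with 20 to 120 N. Pads are 22 mm wide; open, the fingers measure 114 mm over their backs; the gripper's body (76 mm by 85 mm) begins 54 mm behind the grasp point. The pads swing forward as they close: fully open they stand 13 mm farther back than shut.
Start: joints at [-76.49, 4.979, 10.078, 95.1, 0, 90], TCP at [0.128, -0.535, 0.405] pointing down, gripper open.
Joint ranges: [-179.16, 179.16], [-48.56, 103.87], [-65.8, 70.77], [-126.05, 130.52], [-82.76, 87.17], [-180, 180]. Speed limits (degrees/s): [127.2, 127.2, 147.25, 180, 180, 180].

### API

Orientations are given as [roll, pitch, yaw] about the fixed x, y, z axes, in that order (R = Rz(yaw) Ry(pitch) Rx(roll)).
In Python, from workcell import monitor, camera, get_calibration, bot gives the robot as it stands.
- The arm moves only by the tool carry_out, never from a script. Its argument "targets" is text: rows parted by semicolons, each of 7 numbers parted by spaces: the shift along the tool's x, y, z in units of 0.04 m (1.0 is 0.04 m), then the turn, a rotation vector about the tool's x, y, z in units of 0.1 rad (1.0 is 0.1 rad), then the opening, from -1 (shut) to 1 (fully open), so that 0 is half open. A call has exactly 8 rows; each row shifts and turns the commanded pose from where the row before left it, along the tool's axes as they then stand; what a row does not reach is not made up. A row lasts 1/12 s, in which the tool goes at most 41.7 mm and 7.16 degrees, less where a joint would pass 70% of its speed; a pose out of reach is approached as far as the arm can. A call with a number of a shift or a turn outside -1 to 1 is refused whole. A call with a gripper value outside its range is refused whole. The fingers move at their own pace and stop on an object; "newtons" is the grip in N (left out, the last holds). Time passes only in rows, so rows that do not move let the fingers close, or fill a call up. It gives the time, the measured TCP pose, the force, the opening and the grip force at its end, in the units of the state.
- monitor.get_obs(): the state, without advancing time (a new reading comes with each control period).
- camera(name): name is "scene" or "side" or "wrist"; returns the picture (400x640x3 uint8, red, green, blue); there is no depth.
- get_calibration(name): a dict with "fx", "fy", "cx", "cy" (pixels), "view" (4x4, takes a point from world to camera coordinates). Camera axes: x right, y down, z forward; pixel columns grow to the right and rows downward; lengths in m; the calibration is good to about 2 mm. A picture is of the moment at which its call begins: read the wrist's pose just before it. get_calibration takes no time and is no camera call; for the wrist camera it gives the pose at the moment of the call.
- bot.job_done(): hands the job in; it is judged then, once.
The state is a dict: "time": time; "q": joint angles; "qd": joint speeds; "joint_efforts": joint torques, N m; "ee_pos": TCP position; "tcp_rot": TCP orientation; "wrist_force": force on the tool from outside, world axes, zero at the start; "torque": the same for the moment, N m; "opening": finger opening in m; "grasp_force": force on a finger pad.
Only numpy, scipy, OpenCV 4.12 (cv2) and the standard library are available. Lean on these libraries where they do the work, as an engineer would, in place of code of your own. Each camera call takes 0.05 s, during which the arm holds its last target. There are 200 camera calls.

## Working session

There is one attempt and no reset: what is moved stays moved. The work goes in short steps, Python scripts to look and compute and a tool call to move; the robot and the scene stay as the last step left them, time stands still between calls to the robot, and variables do not carry over. Pictures are saved under pics/ and viewed, at most 10 in all, crops included, and the job is handed in when it is done.

Besides the shell and the picture viewer there is one more tool, called after "Emit:" as a command line: name --argument value ..., lists and objects as JSON in quotes. carry_out: Moves the arm, as the interface text tells. Shifts and turns lie within -1 to 1; 1 stands for 0.04 m of shift or 0.1 rad of turn. Its arguments: {"type":"object","properties":{"targets":{"type":"string"},"newtons":{"type":"number"}},"required":["targets"]}

```bash
mkdir -p pics
python3 - <<'E'
from workcell import monitor,camera,get_calibration
import cv2,numpy as np
o=monitor.get_obs();print(o['time'],o['ee_pos'],o['tcp_rot'],o['q'],o['opening'])
for n in('scene','side'):
    im=camera(n);cv2.imwrite(f'pics/{n}.png',im[:,:,::-1]);c=get_calibration(n)
    print(n,c['fx'],c['fy'],c['cx'],c['cy'],np.round(c['view'],4).tolist())
E
```

```text
0.0 [ 0.12849649 -0.53478746  0.40397501] [-1.79924204e+02  8.53006599e-04  1.35114247e+01] [-7.64891525e+01  5.01163770e+00  1.00341484e+01  9.50983069e+01
 -8.53769523e-04  8.99994239e+01] 0.08492601209648057
scene 408.62016357823194 408.62016357823194 317.6268737654282 192.88836214083966 [[-0.1336, 0.991, -0.0036, 0.0941], [0.6164, 0.0802, -0.7833, -0.2959], [-0.776, -0.1069, -0.6216, 1.5323], [0.0, 0.0, 0.0, 1.0]]
side 402.65509984065073 402.65509984065073 320.71373007184786 206.5841128458064 [[-0.8686, -0.4951, -0.0173, 0.5602], [-0.2796, 0.5187, -0.808, 0.29], [0.409, -0.697, -0.589, 0.6447], [0.0, 0.0, 0.0, 1.0]]
```

View pics/scene.png

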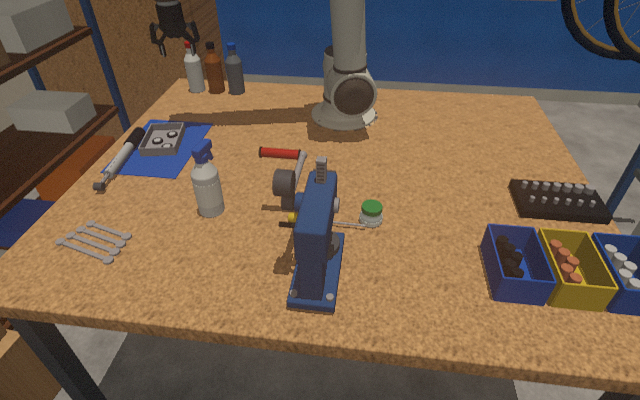

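View pics/side.png

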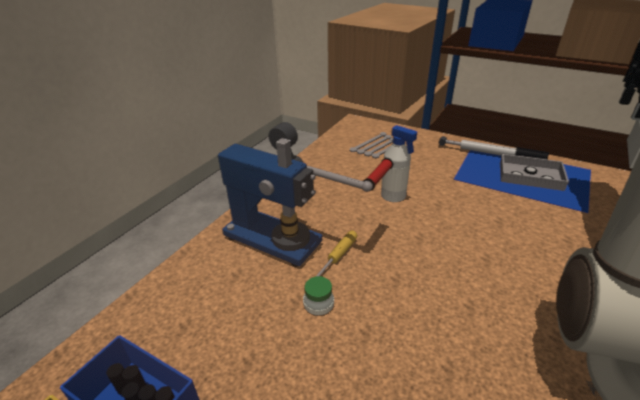

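The scene view shows the red grip at about (262–300, 153), the spray at (208, 190) and the press base at (318, 270). In the side view the grip is at about (380, 174). I'll measure the grip, press and spray next.

```bash
cat > h.py <<'E'
import numpy as np,cv2
from workcell import get_calibration
def ray(n,u,v):
    c=get_calibration(n);V=np.array(c['view']);R=V[:3,:3];o=-R.T@V[:3,3]
    d=R.T@np.array([(u-c['cx'])/c['fx'],(v-c['cy'])/c['fy'],1]);return o,d/np.linalg.norm(d)
def plane(n,u,v,z):
    o,d=ray(n,u,v);return o+d*(z-o[2])/d[2]
def tri(a,b):
    A=np.zeros((3,3));y=np.zeros(3)
    for o,d in(ray('scene',*a),ray('side',*b)):
        P=np.eye(3)-np.outer(d,d);A+=P;y+=P@o
    return np.linalg.solve(A,y)
def proj(n,p):
    c=get_calibration(n);q=(np.array(c['view'])@[*p,1])[:3];return np.array([c['fx']*q[0]/q[2]+c['cx'],c['fy']*q[1]/q[2]+c['cy']])
E
python3 - <<'E'
from h import *
np.set_printoptions(precision=4,suppress=True)
C={}
for n,b in(('scene',(250,140,310,165)),('side',(355,150,405,200))):
    im=cv2.imread(f'pics/{n}.png').astype(int);B,G,R=im[...,0],im[...,1],im[...,2]
    m=(R>90)&(G<R*.35)&(B<R*.35);k=np.zeros_like(m);k[b[1]:b[3],b[0]:b[2]]=1;m&=k
    y,x=np.nonzero(m);p=np.c_[x,y].astype(np.float32);c,s,a=cv2.minAreaRect(p);C[n]=p.mean(0)
    box=cv2.boxPoints((c,s,a));print(n,len(x),p.mean(0),s,a);
    d=np.linalg.svd(p-p.mean(0),full_matrices=False)[2][0];t=(p-p.mean(0))@d
    e=[p.mean(0)+d*t.min(),p.mean(0)+d*t.max()];C[n+'e']=sorted(e,key=lambda q:q[0]);print(C[n+'e'])
    print([plane(n,*q,.18) for q in C[n+'e']],plane(n,*C[n],.18))
print('tri c',tri(C['scene'],C['side']))
print('ends',tri(C['scenee'][0],C['sidee'][1]),tri(C['scenee'][1],C['sidee'][0]))
# blue base corners rough (scene, back edge top z=.03) 
im=cv2.imread('pics/scene.png')
cv2.imwrite('pics/c1.png',cv2.resize(im[130:320,170:400],None,fx=3.1,fy=3.1,interpolation=cv2.INTER_CUBIC))
im=cv2.imread('pics/side.png')
cv2.imwrite('pics/c2.png',cv2.resize(im[115:325,210:430],None,fx=2.8,fy=2.8,interpolation=cv2.INTER_CUBIC))
E
```

```text
scene 127 [278.8268 150.9213] (36.200748443603516, 5.675540924072266) 4.398705005645752
[array([260.8812, 149.4993], dtype=float32), array([296.9716, 152.359 ], dtype=float32)]
[array([ 0.5563, -0.1603,  0.18  ]), array([ 0.5577, -0.0699,  0.18  ])] [ 0.557  -0.1151  0.18  ]
side 220 [380.1864 170.2727] (8.784420013427734, 26.046110153198242) 42.51044845581055
[array([371.6203, 179.5036], dtype=float32), array([389.3505, 160.3973], dtype=float32)]
[array([ 0.5669, -0.0803,  0.18  ]), array([ 0.5644, -0.171 ,  0.18  ])] [ 0.5657 -0.1225  0.18  ]
tri c [ 0.563  -0.114   0.1846]
ends [ 0.5613 -0.1595  0.1849] [ 0.5636 -0.0696  0.1854]
```

View pics/c1.png

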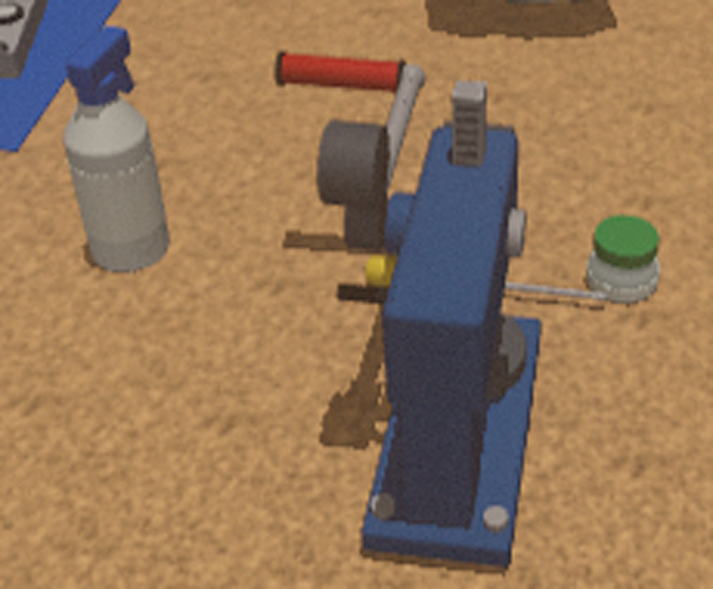

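View pics/c2.png

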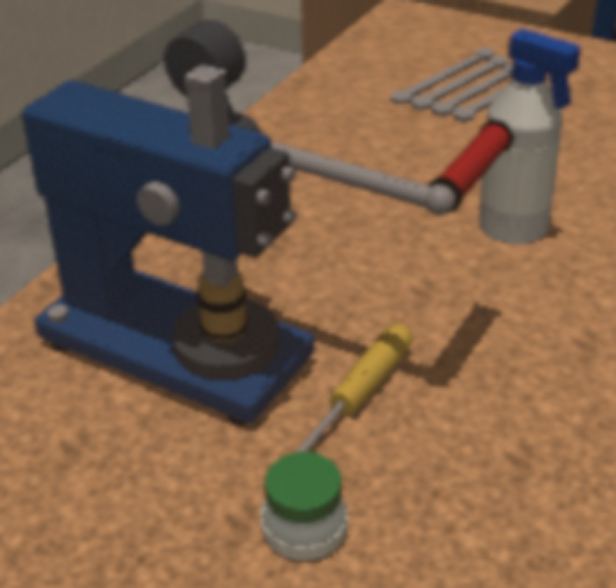

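Grip centre is about (0.562, -0.115, 0.182), with press yaw close to 0. The hand will point forward and down, fingers shut and side by side, and come in from behind. First I'll level the yaw and move in behind the grip.

Emit:
carry_out --targets "0 0 0 0 0 0.6 -1;0 0 0 0 0 0.6 -1;0 0 0 0 0 0.6 -1;0 0 0 0 0 0.56 -1;0.35 -0.63 0 0 0 0 -1;0.35 -0.63 0 0 0 0 -1;0.35 -0.63 0 0 0 0 -1;0.35 -0.63 0 0 0 0 -1"

```text
time: 0.77
ee_pos: [0.1848, -0.4329, 0.4041]
tcp_rot: [-179.9, 0.0, -0.0]
wrist_force: [-0.0, -0.1, 0.1]
opening: 0.0002
grasp_force: 0.0
```

Run:
```python
from h import *
np.set_printoptions(precision=4,suppress=True)
c1=lambda u,v:(u/3.1+170,v/3.1+130)
c2=lambda u,v:(u/2.8+210,v/2.8+115)
print('spray bottom edges scene',plane('scene',*c1(95,250),0),plane('scene',*c1(168,240),0),plane('scene',*c1(130,269),0))
print('spray side',plane('side',*c2(482,225),0),plane('side',*c2(550,222),0),plane('side',*c2(516,242),0))
a=plane('scene',*c1(540,322),.03);b=plane('scene',*c1(512,548),.03);print('base left edge',a,b,'yaw',np.arctan2(*(b-a)[1::-1]))
a=plane('scene',*c1(365,537),.03);print('back right',a,'yaw',np.arctan2(-(b-a)[0],(b-a)[1]))
print('grip-lever corner tri',tri(c1(415,75),c2(440,198)))
print('collar mids tri',tri(c1(281,68),c2(500,136)),tri(c1(402,75),c2(451,188)))
```

```text
spray bottom edges scene [ 0.6009 -0.3322  0.    ] [ 0.5797 -0.2733  0.    ] [ 0.6208 -0.2937  0.    ]
spray side [ 0.6156 -0.2862  0.    ] [ 0.5595 -0.3222  0.    ] [ 0.5762 -0.275   0.    ]
base left edge [0.6708 0.0603 0.03  ] [0.8823 0.0597 0.03  ] yaw -0.0028515140776731347
back right [ 0.8863 -0.0366  0.03  ] yaw 0.04224178252526182
grip-lever corner tri [ 0.5646 -0.0521  0.1812]
collar mids tri [ 0.5621 -0.1601  0.1774] [ 0.5628 -0.064   0.1813]
```

The spray is near (0.59, -0.30), so there's enough clearance. The press yaw is about 0.

Emit:
carry_out --targets "0.34 -0.65 0 0 0 0 -1;0.34 -0.65 0 0 0 0 -1;0.34 -0.65 0 0 0 0 -1;0.34 -0.65 0 0 0 0 -1;0.34 -0.65 0 0 0 0 -1;0.34 -0.65 0 0 0 0 -1;0.34 -0.65 0 0 0 0 -1;0.34 -0.65 0 0 0 0 -1"

```text
time: 1.43
ee_pos: [0.2936, -0.2247, 0.4045]
tcp_rot: [-180.0, 0.0, -0.0]
wrist_force: [0.5, 0.2, 0.8]
opening: -0.0002
grasp_force: 0.0
```

Emit:
carry_out --targets "0.34 -0.65 0 0 0 0 -1;0.34 -0.65 0 0 0 0 -1;0.34 -0.65 0 0 0 0 -1;0.34 -0.65 0 0 0 0 -1;0 0 0 0 0.8 0 -1;0 0 0 0 0.8 0 -1;0 0 0 0 0.8 0 -1;0 0 0 0 0.8 0 -1"

```text
time: 2.1
ee_pos: [0.348, -0.1217, 0.4045]
tcp_rot: [-180.0, -18.5, 0.1]
wrist_force: [0.4, -0.0, -0.6]
opening: 0.0002
grasp_force: 0.0
```

Emit:
carry_out --targets "0 0 0 0 1 0 -1;0 0 0 0 1 0 -1;0 0 0 0 1 0 -1;0 0 0 0 1 0 -1;0 0 0 0 1 0 -1;0 0 0 0 1 0 -1;0 0 0 0 1 0 -1;0 0 0 0 0.5 0 -1"

```text
time: 2.77
ee_pos: [0.3768, -0.1409, 0.4145]
tcp_rot: [-179.0, -60.1, -0.1]
wrist_force: [-0.8, 0.0, -0.0]
opening: -0.0003
grasp_force: 0.0
```

Run:
```python
from workcell import monitor
import numpy as np
o=monitor.get_obs();print(np.round(o['q'],1),np.round(o['ee_pos'],4),np.round(o['tcp_rot'],1))
```

```text
[-27.  -48.5 -40.2  41.4  24.  165.7] [ 0.3768 -0.1409  0.4145] [-1.79e+02 -6.01e+01 -1.00e-01]
```

Emit:
carry_out --targets "0 0 0 0 0 0 -1;0 0 0 0 0 0 -1;0 0 0 0 0 0 -1;0 0 0 0 0 0 -1;0 0 0 0 0 0 -1;0 0 0 0 0 0 -1;0 0 0 0 0 0 -1;0 0 0 0 0 0 -1"

```text
time: 3.43
ee_pos: [0.3762, -0.1403, 0.4154]
tcp_rot: [-179.1, -59.8, -0.1]
wrist_force: [0.8, -0.4, 0.2]
opening: -0.0
grasp_force: 0.0
```

Run:
```python
from workcell import monitor
import numpy as np
o=monitor.get_obs();print(np.round(o['q'],1),np.round(o['ee_pos'],4),np.round(o['tcp_rot'],1))
```

```text
[-26.9 -48.5 -40.   41.8  23.8 165.7] [ 0.3762 -0.1403  0.4154] [-1.791e+02 -5.980e+01 -1.000e-01]
```

The shoulder is at its limit up here; going lower should free it. I'll descend behind the grip.

Emit:
carry_out --targets "-0.46 -0.09 0.25 0 0 0 -1;-0.46 -0.09 0.25 0 0 0 -1;-0.46 -0.09 0.25 0 0 0 -1;-0.46 -0.09 0.25 0 0 0 -1;0 0 0 0 0 0 -1;0 0 0 0 0 0 -1;0 0 0 0 0 0 -1;0 0 0 0 0 0 -1"

```text
time: 4.1
ee_pos: [0.3894, -0.1353, 0.3378]
tcp_rot: [-178.8, -59.3, 0.0]
wrist_force: [-0.1, -0.1, 0.5]
opening: -0.0
grasp_force: 0.0
```

Run:
```python
from workcell import monitor
import numpy as np
o=monitor.get_obs();print(np.round(o['q'],1),np.round(o['ee_pos'],4),np.round(o['tcp_rot'],1))
```

```text
[-25.1 -48.5 -48.5  33.6  22.6 166.4] [ 0.3894 -0.1353  0.3378] [-178.8  -59.3    0. ]
```

With less reach-back available, a steeper 45° hand fits and also suits the push arc better. I'll tilt to 45° and set y.

Emit:
carry_out --targets "0 0 0 0 -0.85 0 -1;0 0 0 0 -0.85 0 -1;0 0 0 0 -0.8 0 -1;0 -0.2 0 0 0 0 -1;0 -0.2 0 0 0 0 -1;0 -0.2 0 0 0 0 -1;0 0 0 0 0 0 -1;0 0 0 0 0 0 -1"

```text
time: 4.77
ee_pos: [0.3887, -0.1104, 0.3361]
tcp_rot: [-179.0, -45.0, 0.5]
wrist_force: [0.6, -0.3, 0.2]
opening: -0.0001
grasp_force: 0.0
```

```bash
cat > s.py <<'E'
from workcell import monitor
import numpy as np
from scipy.spatial.transform import Rotation as Ro
np.set_printoptions(precision=4,suppress=True)
o=monitor.get_obs();p=np.array(o['ee_pos']);R=Ro.from_euler('xyz',o['tcp_rot'],degrees=True).as_matrix()
G=np.array([.5625,-.112,.18])
print(o['time'],p,np.round(o['tcp_rot'],1),'q',np.round(o['q'],1),'F',np.round(o['wrist_force'],1))
print('tip',p+R[:,2]*.173,'grip in tool mm',R.T@(G-p)*1000,'R',R.round(3).tolist())
E
python3 s.py
```

```text
4.7667 [ 0.3887 -0.1104  0.3361] [-179.   -45.     0.5] q [-20.  -42.8 -41.   49.   15.3 165.1] F [ 0.6 -0.3  0.2]
tip [ 0.5109 -0.1064  0.2137] grip in tool mm [ 12.6967   7.0247 233.1475] R [[0.708, 0.02, 0.706], [0.006, -1.0, 0.023], [0.707, -0.012, -0.707]]
```

Emit:
carry_out --targets "-0.22 0.06 0 0 0 0 -1;-0.22 0.06 0 0 0 0 -1;-0.22 0.06 0 0 0 0 -1;0 0 0 0 0 0 -1;0 0 0.3 0 0 0 -1;0 0 0.3 0 0 0 -1;0 0 0.3 0 0 0 -1;0 0 0 0 0 0 -1"

```text
time: 5.43
ee_pos: [0.3959, -0.1179, 0.2897]
tcp_rot: [-178.9, -44.7, 0.3]
wrist_force: [-0.1, 0.1, -0.1]
opening: 0.0003
grasp_force: 0.0
```

```bash
python3 s.py
python3 - <<'E'
from workcell import camera
import cv2
im=camera('side')[:,:,::-1];cv2.imwrite('pics/s2.png',cv2.resize(im[100:300,200:460],None,fx=3,fy=3))
E
```

```text
5.4333 [ 0.3959 -0.1179  0.2897] [-178.9  -44.7    0.3] q [-20.8 -41.4 -45.4  43.6  15.7 164.6] F [-0.1  0.1 -0.1]
tip [ 0.5175 -0.114   0.1667] grip in tool mm [ 41.3496  -1.3774 195.2413] R [[0.711, 0.018, 0.703], [0.004, -1.0, 0.022], [0.703, -0.013, -0.711]]
```

View pics/s2.png

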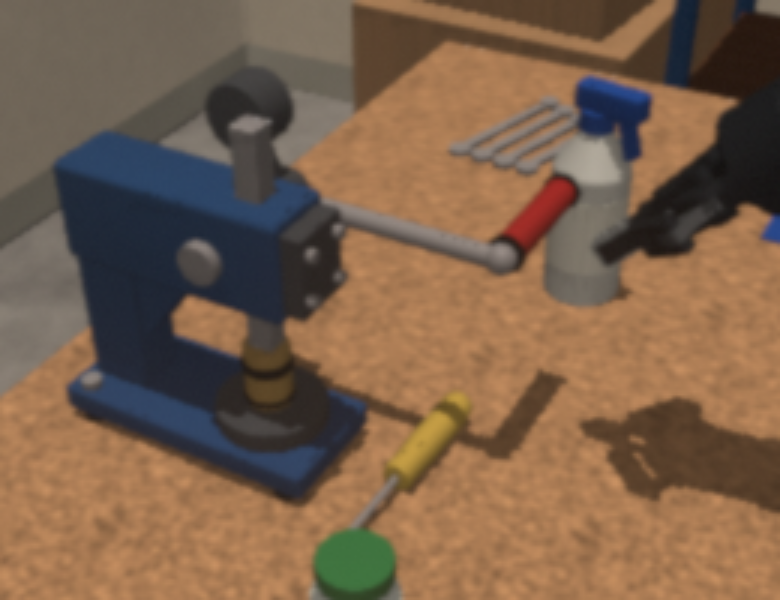

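The fingertip is at about (600, 250), behind and below the grip at (540, 215), as planned. Next I'll insert under the grip and close the gap.

Emit:
carry_out --targets "0 0 0.25 0 0 0 -1;0 0 0.25 0 0 0 -1;0 0 0.25 0 0 0 -1;0 0 0.25 0 0 0 -1;0 0 0 0 0 0 -1;0.13 0 0 0 0 0 -1;0.13 0 0 0 0 0 -1;0.13 0 0 0 0 0 -1"

```text
time: 6.15
ee_pos: [0.4352, -0.117, 0.276]
tcp_rot: [-179.1, -44.9, 0.4]
wrist_force: [-0.3, -0.9, 0.5]
opening: -0.0002
grasp_force: 0.0
```

```bash
python3 s.py
```

```text
6.15 [ 0.4352 -0.117   0.276 ] [-179.1  -44.9    0.4] q [-18.5 -35.  -43.8  38.1  14.1 166.3] F [-0.3 -0.9  0.5]
tip [ 0.5573 -0.1133  0.1535] grip in tool mm [ 22.3697  -1.4785 157.9107] R [[0.708, 0.019, 0.706], [0.005, -1.0, 0.021], [0.706, -0.012, -0.708]]
```

Emit:
carry_out --targets "0.2 0 -0.1 0 0 0 -1;0.26 0 -0.2 0 0 0 -1;0.26 0 -0.2 0 0 0 -1;0.26 0 -0.2 0 0 0 -1;0.26 0 -0.15 0 0 0 -1;0.28 0 -0.12 0 0 0 -1;0.28 0 -0.12 0 0 0 -1;0.2 0 -0.08 0 0 0 -1"

```text
time: 6.82
ee_pos: [0.459, -0.1174, 0.366]
tcp_rot: [-179.1, -44.9, 0.4]
wrist_force: [0.3, 0.6, 0.4]
opening: -0.0001
grasp_force: 0.4
```

```bash
python3 s.py
python3 - <<'E'
from workcell import camera
import cv2
im=camera('side')[:,:,::-1];cv2.imwrite('pics/s3.png',cv2.resize(im[80:280,200:460],None,fx=3,fy=3))
E
```

```text
6.8167 [ 0.459  -0.1174  0.366 ] [-179.1  -44.9    0.4] q [-17.5 -31.5 -32.   46.2  13.5 167.1] F [0.3 0.6 0.4]
tip [ 0.5811 -0.1137  0.2436] grip in tool mm [-58.077   -1.3516 204.8852] R [[0.708, 0.019, 0.706], [0.005, -1.0, 0.021], [0.706, -0.012, -0.708]]
```

View pics/s3.png

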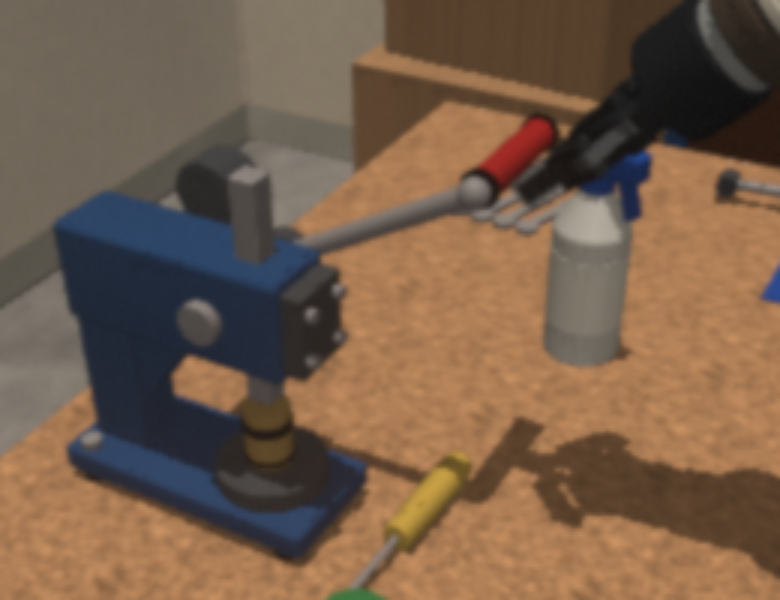

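The handle is up about 0.5 rad with the fingers under the red grip at (520, 155). I'll carry on along the arc.

Emit:
carry_out --targets "0.25 0 -0.1 0 0 0 -1;0.3 0 -0.04 0 0 0 -1;0.32 0 -0.02 0 0 0 -1;0.32 0 -0.01 0 0 0 -1;0.32 0 0 0 0 0 -1;0.3 0 0.03 0 0 0 -1;0.28 0 0.06 0 0 0 -1;0.25 0 0.07 0 0 0 -1"

```text
time: 7.53
ee_pos: [0.5253, -0.1169, 0.431]
tcp_rot: [-179.0, -44.9, 0.4]
wrist_force: [-0.5, 0.2, 0.3]
opening: -0.0
grasp_force: 0.0
```

Emit:
carry_out --targets "0 0 0 0 0 0 -1;0 0 0 0 0 0 -1;0 0 0 0 0 0 -1;0 0 0 0 0 0 -1;0 0 0 0 0 0 -1;0 0 0 0 0 0 -1;0 0 0 0 0 0 -1;0 0 0 0 0 0 -1"

```text
time: 8.2
ee_pos: [0.5246, -0.117, 0.4303]
tcp_rot: [-179.0, -44.8, 0.4]
wrist_force: [-0.0, 0.1, 0.1]
opening: 0.0002
grasp_force: 0.0
```

```bash
python3 s.py
python3 - <<'E'
from workcell import camera
import cv2
im=camera('side')[:,:,::-1];cv2.imwrite('pics/s4.png',cv2.resize(im[40:280,200:460],None,fx=2.5,fy=2.5))
E
```

```text
8.2 [ 0.5246 -0.117   0.4303] [-179.   -44.8    0.4] q [-15.  -21.5 -18.5  49.4  11.7 168.9] F [-0.   0.1  0.1]
tip [ 0.6466 -0.1132  0.3076] grip in tool mm [-149.6079   -1.2228  204.2154] R [[0.709, 0.019, 0.705], [0.005, -1.0, 0.022], [0.705, -0.012, -0.709]]
```

View pics/s4.png

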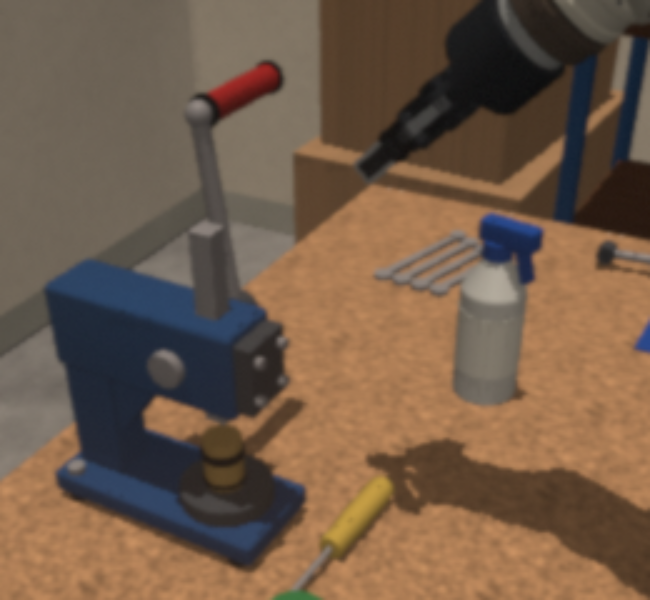

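The handle has swung over past upright. The grip is at (240, 90), the fingertips are clear at (370, 170), and the ram is off the sleeve. I'll back the hand off a little and let the handle settle.

Emit:
carry_out --targets "0 0 -0.3 0 0 0 -1;0 0 -0.4 0 0 0 -1;0 0 -0.4 0 0 0 -1;0 0 -0.3 0 0 0 -1;0 0 0 0 0 0 -1;0 0 0 0 0 0 -1;0 0 0 0 0 0 -1;0 0 0 0 0 0 -1"

```text
time: 8.92
ee_pos: [0.4856, -0.1182, 0.4689]
tcp_rot: [-179.0, -44.8, 0.4]
wrist_force: [0.2, -0.1, 0.2]
opening: 0.0
grasp_force: 0.0
```

Emit:
carry_out --targets "0 0 0 0 0 0 -1;0 0 0 0 0 0 -1;0 0 0 0 0 0 -1;0 0 0 0 0 0 -1;0 0 0 0 0 0 -1;0 0 0 0 0 0 -1;0 0 0 0 0 0 -1;0 0 0 0 0 0 -1"

```text
time: 9.58
ee_pos: [0.4853, -0.1182, 0.47]
tcp_rot: [-179.0, -44.8, 0.4]
wrist_force: [0.1, -1.0, -0.5]
opening: 0.0003
grasp_force: 0.0
```

Run:
```python
from workcell import camera
import cv2
a=camera('side');b=cv2.imread('pics/s4.png')
im=a[:,:,::-1];c=cv2.resize(im[40:280,200:460],None,fx=2.5,fy=2.5)
cv2.imwrite('pics/s5.png',c)
```

```text
(no output)
```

View pics/s5.png

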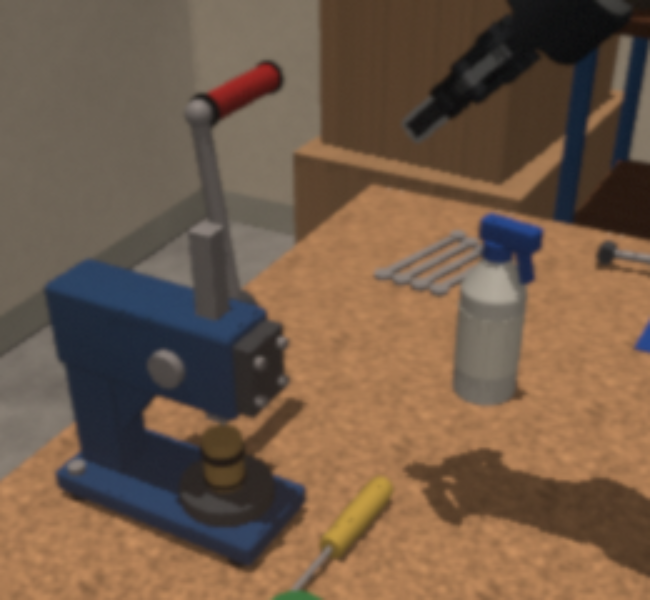

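The handle hasn't moved since the last picture, so it is resting on its stop with the grip still at (240, 90). The hand is clear and nothing else has shifted.

```bash
python3 -c "
from workcell import bot
print(bot.job_done())"
```

```text
the job is handed in; nothing more can be done
None
```

The handle was pushed steadily up past its balance point and now rests on its stop with the ram clear of the sleeve; the hand is clear, nothing else looks moved in the side camera view, and the job is handed in (no verdict was returned).

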